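# Point out the wrong capacitor and log it

## Task

One of the three can capacitors standing loose on the controller board is the wrong part: it is taller than the other two. Point at it from straight above with the fingertips, one to two centimetres clear of its top, and stay there for two seconds without touching it, its neighbours or the board; do not point at the other two. Then press the round push button on the station box right down, let it come back up and move clear, leaving everything else where it is and picking nothing up.

Things in the scene. Friction and masses are not known exactly. Their poses are not given: they have to be found in the camera images.
- cap_tall: the wrong capacitor, to be pointed at: upright black cylinder with an aluminium disc on top, 35 mm in diameter and 60 mm high (the other two are 30 mm high), standing loose on the board. Origin at the centre of its underside, z up; its top is 60 mm above the origin. The three stand in a row in any order, about 62 mm apart centre to centre
- cap_a: a correct capacitor: the same black cylinder with aluminium top, 35 mm in diameter but only 30 mm high, loose on the board. Origin at the centre of its underside, z up. Not to be pointed at or touched
- cap_b: the other correct capacitor, identical to the first: 35 mm in diameter, 30 mm high. Origin at the centre of its underside. Not to be pointed at or touched
- unit: controller unit, fixed: aluminium chassis plate 200 x 240 mm (x, y) and 12 mm thick, with a green circuit board 160 x 210 mm above it. Origin at the centre of the underside, z up; the board's upper face is 30 mm above it, terminal blocks and a black converter brick on the board reach 48 mm at most. The capacitor row runs along its y axis at x = -27 mm. Not to be touched
- log_button_top (a point): centre of the upper face of the steel push button, 32 mm in diameter, on top of the grey station box (fixed, 95 x 95 mm, 46 mm high), 22 mm above the top of the box and so 68 mm above the table. It is pressed straight down; the button stands clear of everything else on the box and the box stands either left or right of the board
- log_button (a joint): travel of the push button: 0 m up, 0.006 m fully down; a spring brings it back, and holding it fully down takes 5 N. It counts as pressed from 0.0045 m
- tray: black parts tray, fixed, 100 x 120 mm and 35 mm high, on the other side of the board from the station box. Origin at the centre of its underside. Not part of the job
- screwdriver: loose screwdriver with an orange handle, 180 mm long and under 35 mm high, lying to the far left (+y), beyond the station box or tray. Origin under its middle. Leave alone
- cutters: loose side cutters with orange handles, 150 mm long and 14 mm high, lying to the right (-y) of the board. Origin under the pivot, handles to its -x. Leave alone
- module: loose black converter brick with a paper label, 38 x 62 mm, 20 mm high, lying to the left (+y) of the board. Origin at the centre of its underside. Leave alone
Not all that is in view belongs to the job. Of the things that look like the part that bears log_button_top, take the one that is farthest from the robot's base at the start.

How it is judged:
On the way, in this order (a step that is already met when the one before it is completed fails the run):
1. point at the tall capacitor: fingertips just above its top, for the dwell (horizontal distance between the grasp point and cap_tall below 0.015 m and z of the grasp point in the frame of cap_tall between 0.08 and 0.115 m), for 1.5 s.
2. press the push button down (value of joint log_button above 0.0045 m and contact force between the fingers and anything else above 0.5 N), for 0.05 s.
At the end, for the whole second after the job is handed in: the button is up again (under 1.5 mm), the three capacitors stand upright and within 4 mm of where they started, at rest, and the screwdriver, cutters and module lie within 10 mm of where they started (value of joint log_button below 0.0015 m and distance of each of cap_tall, cap_a, cap_b from where it was at the start of the episode below 0.004 m and angle between each of cap_tall, cap_a, cap_b's own z axis and vertical below 0.1 rad and linear speed of each of cap_tall, cap_a, cap_b below 0.02 m/s and distance of each of screwdriver, cutters, module from where it was at the start of the episode below 0.01 m); the robot touches nothing.
It fails at once if a capacitor or the controller unit is touched (over 0.3 N) (contact force between any of the fingers, the arm and cap_tall above 0.3 N or contact force between any of the fingers, the arm and cap_a above 0.3 N or contact force between any of the fingers, the arm and cap_b above 0.3 N or contact force between any of the fingers, the arm and unit above 0.3 N).
It fails at once if a capacitor is shifted or lifted by over 4 mm (distance of any of cap_tall, cap_a, cap_b from where it was at the start of the episode above 0.004 m).
It fails at once if a wrong, short capacitor is pointed at (fingertips brought down to within about 23 mm of its top) ((horizontal distance between the grasp point and cap_a below 0.014 m and z of the grasp point in the frame of cap_a below 0.072 m) or (horizontal distance between the grasp point and cap_b below 0.014 m and z of the grasp point in the frame of cap_b below 0.072 m)).
It fails at once if screwdriver, cutters or module moved or lifted by over 10 mm (distance of any of screwdriver, cutters, module from where it was at the start of the episode above 0.01 m).
It fails at once if the parts tray is knocked (over 5 N) (contact force between any of the fingers, the arm and tray above 5 N).
It also fails if it takes over 42 s, if anything falls off the work surface, if the arm or the gripper's body presses on something with over 40 N, if the wrist force passes 120 N, or if a joint passes its speed limit or range.

## Robot

A 6-joint arm with a two-finger parallel gripper is mounted at the origin on the work surface. World frame = base frame: x ahead of the robot, y to its left, z up, the work surface at z = 0. Lengths are in m, angles in rad, forces in N, time in s.
With the tool pointing down it reaches from about 0.35 to 0.85 m from the base axis. Payload 8.1 kg.
Tool frame: the origin (TCP) lies midway between the tips of the shut fingers; the grasp point (between the pads) lies 19 mm behind it; z points along the fingers, y is the direction in which the jaws open and shut (so a half turn about z gives the same grasp; the last joint's range is limited). The gripper opens to 93 mm and grips with 3 to 60 N. Pads are 15 mm wide; open, the fingers measure 128 mm over their backs; the gripper's body (75 mm by 188 mm) begins 65 mm behind the grasp point.
Start: joints at [-1.242, 0.13, 1.488, -0, 1.523, -0.085], TCP at [0.241, -0.549, 0.196] pointing down, gripper open.
Joint ranges: [-2.96, 2.96], [-0.89, 2.26], [0.02, 2.5], [-1.34, 4.48], [0, 2.73], [-2.66, 2.66]. Speed limits (rad/s): [2.39, 2.39, 2.79, 3.14, 3.14, 3.14].

## Interface

Orientations are given as a rotation vector (axis times angle).
In Python, from plant import robot gives the robot as it stands. The module is installed in compiled form; this text tells all that it offers.
- The arm moves only by the shell command python3 -m pendant 'ROWS' [FORCE]. ROWS is JSON, a list of rows, each an object with "translation": the shift along the tool's x, y, z in mm, a list of three; "twist": the turn, a rotation vector about the tool's x, y, z in rad, a list of three; "grip": the opening, from -1 (shut) to 1 (fully open). A call has exactly 10 rows; each row shifts and turns the pose as measured when the row begins, along the tool's axes as they then stand; what a row does not reach is not made up. A row lasts 1/10 s, in which the tool goes at most 50 mm and 8.59 degrees, less where a joint would pass 70% of its speed; a pose out of reach is approached as far as the arm can. A call is refused whole if a number of a shift passes 50 or a number of a turn 0.15, either way. A call with a gripper value outside its range is refused whole. The fingers move at their own pace and stop on an object; FORCE is the grip in N (left out, the last holds). Time passes only in rows, so rows that do not move let the fingers close, or fill a call up. It gives the time, the measured TCP pose, the force and the opening at its end, in the units of the state.
- robot.read_state(): the state, without advancing time (a new reading comes with each control period).
- robot.read_camera(name): name is "side" or "top"; returns (picture, depth): 420x560x3 uint8, red, green, blue; 420x560 float32, m along the optical axis (not along the pixel's ray), 0 where there is no reading.
- robot.camera_info(name): a dict with "vertical_fov" (degrees; the focal length in pixels is half the picture's height over the tangent of half this angle, whatever the lens; pixels are square), "cx", "cy" (the principal point, pixels), "cam_to_world" (4x4, takes a point from camera to world coordinates). Camera axes: x right, y up, looking along -z (the intrinsics and any distortion apply to the point x, -y, -z); pixel columns grow to the right and rows downward; lengths in m; the calibration is good to about 2 mm. A picture is of the moment at which its call begins. camera_info takes no time and is no camera call.
- robot.close_job(): hands the job in, once; it reports no verdict.
The state is a dict: "t": time; "q": joint angles; "dq": joint speeds; "joint_torque": joint torques, N m; "tool_pos": TCP position; "orientation": TCP orientation; "force": force on the tool from outside, world axes, zero at the start; "wrist_torque": the same for the moment, N m; "opening": finger opening in m.
Only numpy, scipy, OpenCV 4.12 (cv2) and the standard library are available. Lean on these libraries where they do the work, as an engineer would, in place of code of your own. Each camera call takes 0.05 s, during which the arm holds its last target. There are 200 camera calls.

## Working session

There is one attempt and no reset: what is moved stays moved. The work goes in short steps, Python scripts to look and compute and a shell command to move; the robot and the scene stay as the last step left them, time stands still between calls to the robot, and variables do not carry over. Pictures are saved under pics/ and viewed, about 8 in all and at most 12, crops included, and the job is handed in when it is done.

```bash
mkdir -p pics; cat > h.py <<'E'
import numpy as np, cv2
from plant import robot
def snap(n):
    p,d=robot.read_camera(n); np.savez(f'{n}.npz',p=p,d=d); return p,d
def world(n,u,v,d):
    i=robot.camera_info(n); f=210/np.tan(np.radians(i["vertical_fov"])/2)
    z=d[int(v),int(u)]
    c=np.array([(u-i["cx"])/f*z,-(v-i["cy"])/f*z,-z,1]); return (np.array(i["cam_to_world"])@c)[:3]
E
python3 - <<'E'
from h import *
for n in('top','side'):
    p,d=snap(n); cv2.imwrite(f'pics/{n}0.png',p[:,:,::-1]); print(robot.camera_info(n))
s=robot.read_state();print(s)
E
```

```text
{'vertical_fov': 52.400609109944064, 'cx': 287.22590963492416, 'cy': 213.38291826778448, 'cam_to_world': array([[-0.06040014,  0.97022747, -0.23454314,  0.27247295],
       [-0.99814668, -0.05696126,  0.02141532,  0.08250262],
       [ 0.00741786,  0.23540195,  0.9718698 ,  1.08432443],
       [ 0.        ,  0.        ,  0.        ,  1.        ]])}
{'vertical_fov': 53.46089390754015, 'cx': 268.5247231041828, 'cy': 210.76964925747177, 'cam_to_world': array([[-0.69180975,  0.46096081, -0.55580068, -0.03361009],
       [-0.72197015, -0.42815549,  0.54354574,  0.59383138],
       [ 0.01258417,  0.77730175,  0.62900209,  0.69200917],
       [ 0.        ,  0.        ,  0.        ,  1.        ]])}
{'t': 0.1, 'q': array([-1.24239023e+00,  1.31068956e-01,  1.48916150e+00, -1.47883720e-05,
        1.52298385e+00, -8.54012503e-02]), 'dq': array([ 6.72539469e-04, -1.14407978e-03, -2.41279383e-03,  3.00045370e-05,
       -1.08331234e-03,  7.72059126e-04]), 'joint_torque': array([ 1.08801818e-03, -5.61342072e+01, -4.93096662e+01,  7.70946639e-02,
        2.91099463e-02, -3.56222051e-05]), 'tool_pos': array([ 0.24109862, -0.54883904,  0.19510721]), 'orientation': array([-3.07301391e+00, -6.45050065e-01,  3.31601684e-04]), 'force': array([ 0.44247664, -0.04098027, -0.09027413]), 'wrist_torque': array([-0.01103896, -0.0256496 , -0.00633098]), 'opening': 0.09290494431901751}
```

View pics/top0.png

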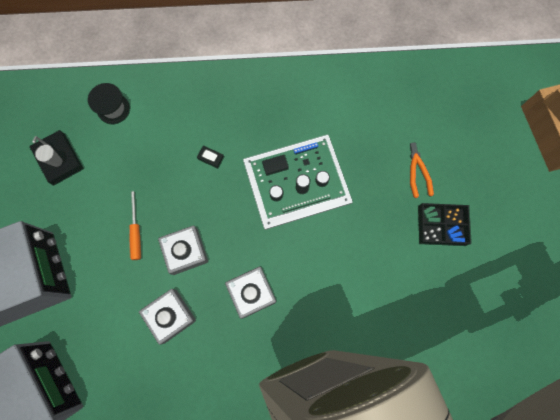

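View pics/side0.png

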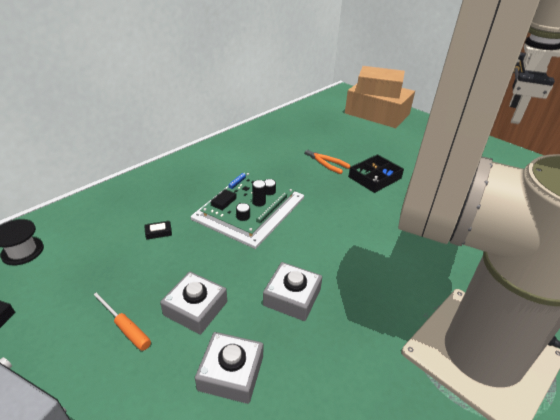

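The top view shows the cap row at (277,193), (303,181) and (322,178). The middle one looks tallest, which the side view supports at (259,190). There are three station boxes in the top view, with buttons at (181,250), (251,293) and (165,317). I'll measure all of these and crop in closer.

```bash
python3 - <<'E'
from h import *
t=np.load('top.npz'); s=np.load('side.npz')
for n,z,pts in(('top',t,[(277,192),(303,180),(323,177),(181,249),(251,293),(165,317),(444,215),(210,156)]),('side',s,[(243,209),(259,185),(270,185),(195,289),(296,278),(232,353)])):
    for u,v in pts:
        w=world(n,u,v,z['d']); print(n,u,v,w.round(3),'r',np.hypot(*w[:2]).round(3))
a=cv2.resize(t['p'][125:235,235:360],None,fx=4.5,fy=4.5,interpolation=2)[:,:,::-1]
b=cv2.resize(t['p'][220:350,135:285],None,fx=3.75,fy=3.75,interpolation=2)[:,:,::-1]
cv2.imwrite('pics/c1.png',cv2.resize(np.vstack([a[:487,:562],b[:487,:562]]),None,fx=.61,fy=.61) if 0 else cv2.hconcat([cv2.resize(a,(400,352)),cv2.resize(b,(400,352))]))
E
```

```text
top 277 192 [0.575 0.082 0.063] r 0.581
top 303 180 [0.594 0.017 0.091] r 0.594
top 323 177 [ 0.609 -0.036  0.058] r 0.61
top 181 249 [0.445 0.319 0.071] r 0.547
top 251 293 [0.331 0.156 0.068] r 0.366
top 165 317 [0.289 0.357 0.067] r 0.459
top 444 215 [ 0.5   -0.34   0.028] r 0.604
top 210 156 [0.696 0.253 0.023] r 0.741
side 243 209 [-0.034  0.594  0.692] r 0.595
side 259 185 [0.586 0.023 0.092] r 0.586
side 270 185 [ 0.599 -0.029  0.06 ] r 0.6
side 195 289 [0.441 0.324 0.069] r 0.547
side 296 278 [0.327 0.162 0.068] r 0.365
side 232 353 [0.286 0.361 0.07 ] r 0.461
```

View pics/c1.png

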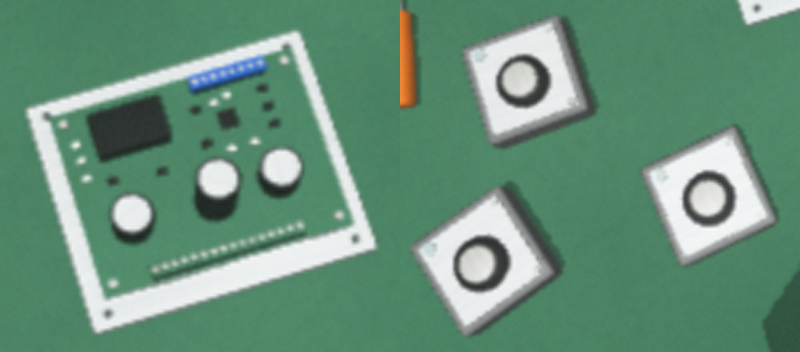

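The crop confirms it: the middle capacitor (303,181) is tall, with its top at z = 0.09 against 0.06 for the other two. Of the three station boxes, (181,250) is farthest from the base at r = 0.547, against 0.366 and 0.459, so that is the one to press. Next I'll refine both centres with centroids.

```bash
cat >> h.py <<'E'
def cloud(n,d):
    i=robot.camera_info(n); f=210/np.tan(np.radians(i["vertical_fov"])/2)
    v,u=np.mgrid[:420,:560]
    c=np.stack([(u-i["cx"])/f*d,-(v-i["cy"])/f*d,-d,np.ones_like(d)],-1)
    w=(c@np.array(i["cam_to_world"]).T)[...,:3]; w[d==0]=np.nan; return w
def disc(w,x,y,z,r=.03,tol=.008):
    m=(np.hypot(w[...,0]-x,w[...,1]-y)<r)&(abs(w[...,2]-z)<tol)
    q=w[m]; c,rad=cv2.minEnclosingCircle(q[:,:2].astype(np.float32)*1000)
    return len(q),q.mean(0).round(4),np.median(q[:,2]).round(4),np.round(c,1),round(rad,1)
E
python3 - <<'E'
from h import *
for n in('top','side'):
    w=cloud(n,np.load(n+'.npz')['d'])
    for nm,a in dict(tall=(.591,.02,.091),a=(.573,.082,.061),b=(.605,-.034,.059),but=(.443,.321,.07)).items():
        print(n,nm,*disc(w,*a))
from scipy.spatial.transform import Rotation as R
print(R.from_rotvec(robot.read_state()["orientation"]).as_matrix().round(3))
E
```

```text
top tall 154 [0.5918 0.0178 0.0903] 0.0904 [592.8  17.5] 17.8
top a 147 [0.5765 0.0843 0.0603] 0.0603 [578.   83.6] 18.0
top b 152 [ 0.6076 -0.0346  0.0601] 0.0604 [608.6 -34.5] 17.7
top but 142 [0.4452 0.3227 0.0679] 0.0681 [446.  322.9] 22.3
side tall 124 [0.5901 0.0201 0.0899] 0.0906 [592.8  19.6] 20.1
side a 130 [0.5749 0.0869 0.0601] 0.0609 [577.2  85.4] 18.6
side b 100 [ 0.6042 -0.0336  0.0599] 0.0612 [609.  -33.6] 18.3
side but 190 [0.4439 0.3249 0.0681] 0.0685 [445.7 323.2] 16.1
[[ 0.916  0.402 -0.001]
 [ 0.402 -0.916  0.002]
 [ 0.    -0.002 -1.   ]]
```

Both cameras agree: the tall cap is at (0.592, 0.0185) with its top at z = 0.090, and the button is at (0.445, 0.3235, 0.068). Moving across at height now, shutting the gripper on the way.

```bash
cat >> h.py <<'E'
from scipy.spatial.transform import Rotation as R
def togo(x,y,z):
    s=robot.read_state(); M=R.from_rotvec(s["orientation"]).as_matrix()
    print(s["t"],s["tool_pos"].round(4),'opening',s["opening"],'F',s["force"].round(2))
    print('togo tool mm',(M.T@(np.array([x,y,z])-s["tool_pos"])*1000).round(1),'tilt fix (tool)',(R.from_matrix(M.T@np.diag([1,-1,-1.])@R.from_euler('z',-np.arctan2(M[1,0],M[0,0])).as_matrix()).as_rotvec()).round(3))
E
python3 -m pendant '[{"translation":[36,-25,0],"twist":[0,0,0],"grip":-1},{"translation":[36,-25,0],"twist":[0,0,0],"grip":-1},{"translation":[36,-25,0],"twist":[0,0,0],"grip":-1},{"translation":[36,-25,0],"twist":[0,0,0],"grip":-1},{"translation":[36,-25,0],"twist":[0,0,0],"grip":-1},{"translation":[36,-25,0],"twist":[0,0,0],"grip":-1},{"translation":[36,-25,0],"twist":[0,0,0],"grip":-1},{"translation":[36,-25,0],"twist":[0,0,0],"grip":-1},{"translation":[36,-25,0],"twist":[0,0,0],"grip":-1},{"translation":[36,-25,0],"twist":[0,0,0],"grip":-1}]'
python3 -c "from h import *; togo(.592,.0185,.105)"
```

```text
t: 1.1
tool_pos: [0.4731, -0.1641, 0.1903]
orientation: [-3.07, -0.628, 0.006]
force: [0.9, -1.1, -0.7]
opening: 0.0178
1.1 [ 0.4731 -0.1641  0.1903] opening 0.017807565269924837 F [ 0.89 -1.08 -0.72]
togo tool mm [ 181.2 -120.5   85.9] tilt fix (tool) [-0.009  0.002 -0.   ]
```

```bash
python3 -m pendant '[{"translation":[26,-17,0],"twist":[-0.009,0,0],"grip":-1},{"translation":[26,-17,0],"twist":[0,0,0],"grip":-1},{"translation":[26,-17,0],"twist":[0,0,0],"grip":-1},{"translation":[26,-17,0],"twist":[0,0,0],"grip":-1},{"translation":[26,-17,0],"twist":[0,0,0],"grip":-1},{"translation":[26,-17,0],"twist":[0,0,0],"grip":-1},{"translation":[18,-12,10],"twist":[0,0,0],"grip":-1},{"translation":[0,0,20],"twist":[0,0,0],"grip":-1},{"translation":[0,0,20],"twist":[0,0,0],"grip":-1},{"translation":[0,0,0],"twist":[0,0,0],"grip":-1}]'
python3 - <<'E'
from h import *
togo(.592,.0185,.105)
p,d=snap('side'); cv2.imwrite('pics/s1.png',cv2.resize(p[100:260,160:340],None,fx=4,fy=3.75,interpolation=2)[:,:,::-1])
E
```

```text
t: 2.1
tool_pos: [0.5913, 0.0255, 0.1342]
orientation: [-3.073, -0.643, 0.011]
force: [-0.3, -0.4, -1.1]
opening: 0.0006
2.1 [0.5913 0.0255 0.1342] opening 0.0005671047348566355 F [-0.31 -0.4  -1.09]
togo tool mm [-2.   6.8 29.2] tilt fix (tool) [-0.003  0.007 -0.   ]
```

View pics/s1.png

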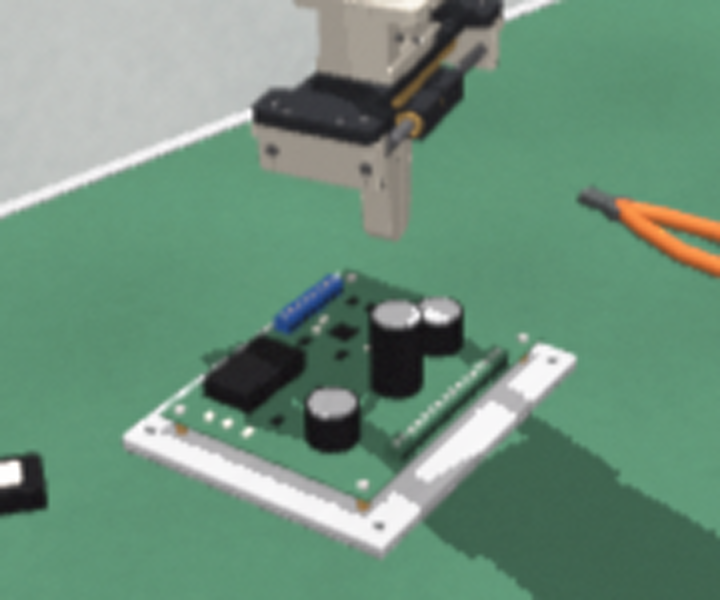

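The shut fingertips (385,238 in the crop) hang over the tall cap (397,315), slightly off toward +y as the numbers say. I'll correct that, come down to 15 mm clear and hold.

```bash
python3 -m pendant '[{"translation":[-2,7,0],"twist":[-0.003,0.007,0],"grip":-1},{"translation":[0,0,7],"twist":[0,0,0],"grip":-1},{"translation":[0,0,7],"twist":[0,0,0],"grip":-1},{"translation":[0,0,7],"twist":[0,0,0],"grip":-1},{"translation":[0,0,5],"twist":[0,0,0],"grip":-1},{"translation":[0,0,0],"twist":[0,0,0],"grip":-1},{"translation":[0,0,0],"twist":[0,0,0],"grip":-1},{"translation":[0,0,0],"twist":[0,0,0],"grip":-1},{"translation":[0,0,0],"twist":[0,0,0],"grip":-1},{"translation":[0,0,0],"twist":[0,0,0],"grip":-1}]'
python3 -c "from h import *; togo(.592,.0185,.105)"
```

```text
t: 3.15
tool_pos: [0.5953, 0.0161, 0.1122]
orientation: [3.074, 0.64, 0.013]
force: [0.3, 0.1, 0.0]
opening: 0.0005
3.15 [0.5953 0.0161 0.1122] opening 0.0005211834444418729 F [0.26 0.08 0.04]
togo tool mm [-2.2 -3.5  7.2] tilt fix (tool) [ 0.003 -0.008 -0.   ]
```

```bash
python3 -m pendant '[{"translation":[-1,-2,5],"twist":[0.002,-0.005,0],"grip":-1},{"translation":[0,0,2],"twist":[0,0,0],"grip":-1},{"translation":[0,0,0],"twist":[0,0,0],"grip":-1},{"translation":[0,0,0],"twist":[0,0,0],"grip":-1},{"translation":[0,0,0],"twist":[0,0,0],"grip":-1},{"translation":[0,0,0],"twist":[0,0,0],"grip":-1},{"translation":[0,0,0],"twist":[0,0,0],"grip":-1},{"translation":[0,0,0],"twist":[0,0,0],"grip":-1},{"translation":[0,0,0],"twist":[0,0,0],"grip":-1},{"translation":[0,0,0],"twist":[0,0,0],"grip":-1}]'
python3 - <<'E'
from h import *
togo(.592,.0185,.105)
p,d=snap('side'); cv2.imwrite('pics/s2.png',cv2.resize(p[120:240,190:310],None,fx=5,fy=5,interpolation=2)[:,:,::-1])
E
```

```text
t: 4.15
tool_pos: [0.5938, 0.0177, 0.105]
orientation: [3.075, 0.641, 0.005]
force: [0.2, -0.8, -0.2]
opening: 0.0002
4.15 [0.5938 0.0177 0.105 ] opening 0.0002427224173486615 F [ 0.23 -0.8  -0.16]
togo tool mm [-1.4 -1.4  0. ] tilt fix (tool) [ 0.002 -0.003 -0.   ]
```

View pics/s2.png

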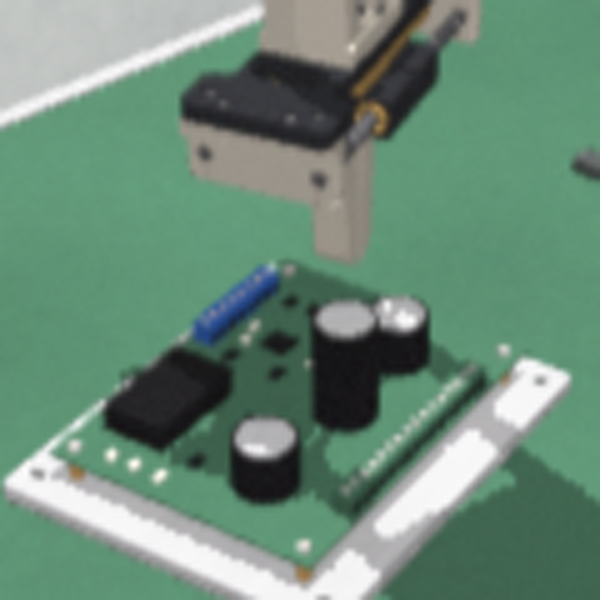

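In the picture the gap looks more like 35 mm than 15 mm: the tip is at (340,258) and the cap top at (346,320). I'll check it with the depth data.

```bash
python3 - <<'E'
from h import *
for n in ('side','top'):
    w=cloud(n,np.load(n+'.npz')['d'] if n=='side' else snap('top')[1])
    m=(np.hypot(w[...,0]-.592,w[...,1]-.0185)<.06)&(w[...,2]>.097)&(w[...,2]<.16)
    q=w[m]; print(n,len(q))
    for lo in np.arange(.095,.16,.01):
        s=q[(q[:,2]>=lo)&(q[:,2]<lo+.01)]
        if len(s): print(round(lo,3),len(s),s.min(0).round(3),s.max(0).round(3))
    print(n,'tall',disc(w,.591,.02,.0905))
i=robot.camera_info('side'); f=210/np.tan(np.radians(i["vertical_fov"])/2)
for P in ([.5938,.0177,.105,1],[.592,.0185,.09,1],[.592,.0185,.03,1]):
    c=np.linalg.inv(i["cam_to_world"])@P; print(P,'crop px',((np.array([i["cx"]-f*c[0]/c[2]-190,i["cy"]+f*c[1]/c[2]-120]))*5).round(0))
togo(.592,.0185,.105)
E
```

```text
side 101
0.125 10 [0.582 0.006 0.128] [0.597 0.026 0.134]
0.135 32 [0.577 0.006 0.135] [0.595 0.035 0.145]
0.145 40 [0.579 0.006 0.145] [0.595 0.036 0.155]
0.155 19 [0.58  0.006 0.155] [0.595 0.035 0.16 ]
side tall (123, array([0.5899, 0.0199, 0.0899]), np.float64(0.0907), array([592.6,  18. ]), 18.4)
top 0
top tall (93, array([0.5857, 0.0174, 0.0899]), np.float64(0.0901), array([591.3,  17.5]), 16.8)
[0.5938, 0.0177, 0.105, 1] crop px [341. 293.]
[0.592, 0.0185, 0.09, 1] crop px [342. 320.]
[0.592, 0.0185, 0.03, 1] crop px [343. 415.]
4.25 [0.5939 0.0178 0.1051] opening 0.0004182379352897466 F [0.44 0.3  0.04]
togo tool mm [-1.4 -1.4  0.1] tilt fix (tool) [ 0.002 -0.003 -0.   ]
```

The cap cross-checks in both cameras, but the fingertips appear at z ≈ 0.127 while the reported TCP is 0.105. The two disagree by about 22 mm. Contact will settle it, so before committing I'll lift off and touch the bare table at about (0.46, 0.21).

```bash
python3 -m pendant '[{"translation":[0,0,-25],"twist":[0,0,0],"grip":-1},{"translation":[0,0,-25],"twist":[0,0,0],"grip":-1},{"translation":[-8,-38,0],"twist":[0,0,0],"grip":-1},{"translation":[-8,-38,0],"twist":[0,0,0],"grip":-1},{"translation":[-8,-38,0],"twist":[0,0,0],"grip":-1},{"translation":[-8,-38,0],"twist":[0,0,0],"grip":-1},{"translation":[-8,-38,0],"twist":[0,0,0],"grip":-1},{"translation":[-6,-38,0],"twist":[0,0,0],"grip":-1},{"translation":[0,0,0],"twist":[0,0,0],"grip":-1},{"translation":[0,0,0],"twist":[0,0,0],"grip":-1}]'
python3 - <<'E'
from h import *
togo(.46,.21,.03)
p,d=snap('side'); cv2.imwrite('pics/s3.png',cv2.resize(p[120:360,140:360],None,fx=2.5,fy=2.5,interpolation=2)[:,:,::-1])
w=cloud('side',d); s=robot.read_state()["tool_pos"]
q=w[(np.hypot(w[...,0]-s[0],w[...,1]-s[1])<.03)&(w[...,2]>.08)]; print('lowest tip z',np.sort(q[:,2])[:6].round(3),'TCP',s.round(3))
E
```

```text
t: 5.25
tool_pos: [0.4563, 0.2143, 0.1572]
orientation: [-3.076, -0.637, -0.009]
force: [0.1, -0.7, -0.1]
opening: 0.0007
5.25 [0.4563 0.2143 0.1572] opening 0.0007045997725388471 F [ 0.08 -0.74 -0.06]
togo tool mm [  0.9   5.3 127.2] tilt fix (tool) [ 0.001 -0.006 -0.   ]
lowest tip z [0.18  0.181 0.182 0.183 0.184 0.184] TCP [0.456 0.214 0.157]
```

View pics/s3.png

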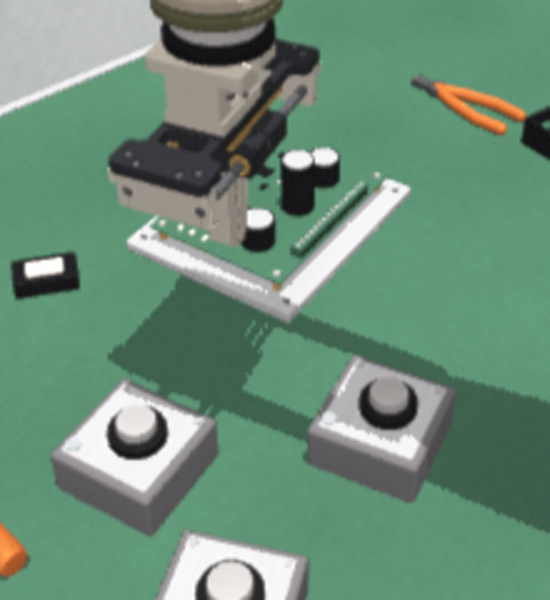

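The picture shows the tips over bare table between the board and the boxes, with the same offset of about 23 mm. Now descending to touch.

```bash
python3 -m pendant '[{"translation":[1,5,20],"twist":[0,0,0],"grip":-1},{"translation":[0,0,30],"twist":[0,0,0],"grip":-1},{"translation":[0,0,30],"twist":[0,0,0],"grip":-1},{"translation":[0,0,25],"twist":[0,0,0],"grip":-1},{"translation":[0,0,15],"twist":[0,0,0],"grip":-1},{"translation":[0,0,10],"twist":[0,0,0],"grip":-1},{"translation":[0,0,7],"twist":[0,0,0],"grip":-1},{"translation":[0,0,5],"twist":[0,0,0],"grip":-1},{"translation":[0,0,4],"twist":[0,0,0],"grip":-1},{"translation":[0,0,3],"twist":[0,0,0],"grip":-1}]'
```

```text
t: 6.3
tool_pos: [0.47, 0.2022, 0.006]
orientation: [3.079, 0.618, 0.021]
force: [-0.5, 0.5, -0.2]
opening: 0.0009
```

```bash
python3 -m pendant '[{"translation":[0,0,3],"twist":[0,0,0],"grip":-1},{"translation":[0,0,3],"twist":[0,0,0],"grip":-1},{"translation":[0,0,3],"twist":[0,0,0],"grip":-1},{"translation":[0,0,2],"twist":[0,0,0],"grip":-1},{"translation":[0,0,0],"twist":[0,0,0],"grip":-1},{"translation":[0,0,0],"twist":[0,0,0],"grip":-1},{"translation":[0,0,0],"twist":[0,0,0],"grip":-1},{"translation":[0,0,0],"twist":[0,0,0],"grip":-1},{"translation":[0,0,0],"twist":[0,0,0],"grip":-1},{"translation":[0,0,0],"twist":[0,0,0],"grip":-1}]'
python3 -c "
from h import *; togo(.46,.21,.03)
w=cloud('side',snap('side')[1]); s=robot.read_state()['tool_pos']
q=w[(np.hypot(w[...,0]-s[0],w[...,1]-s[1])<.03)&(w[...,2]>.008)]; print('lowest tip z',np.sort(q[:,2])[:6].round(3))"
```

```text
t: 7.3
tool_pos: [0.4716, 0.2032, -0.0042]
orientation: [3.079, 0.619, 0.026]
force: [0.6, 0.2, -0.4]
opening: 0.0003
7.3 [ 0.4716  0.2032 -0.0042] opening 0.00028208395230720215 F [ 0.58  0.2  -0.37]
togo tool mm [ -7.5 -10.6 -34.3] tilt fix (tool) [ 0.004 -0.016 -0.   ]
lowest tip z [0.019 0.019 0.02  0.02  0.022 0.023]
```

Still no contact at a reported z of -4 mm, so the reported z reads low and the camera is right. I'll go on down to contact to get the exact offset.

```bash
python3 -m pendant '[{"translation":[0,0,4],"twist":[0.004,-0.016,0],"grip":-1},{"translation":[0,0,4],"twist":[0,0,0],"grip":-1},{"translation":[0,0,3],"twist":[0,0,0],"grip":-1},{"translation":[0,0,2],"twist":[0,0,0],"grip":-1},{"translation":[0,0,2],"twist":[0,0,0],"grip":-1},{"translation":[0,0,2],"twist":[0,0,0],"grip":-1},{"translation":[0,0,2],"twist":[0,0,0],"grip":-1},{"translation":[0,0,2],"twist":[0,0,0],"grip":-1},{"translation":[0,0,2],"twist":[0,0,0],"grip":-1},{"translation":[0,0,2],"twist":[0,0,0],"grip":-1}]'
```

```text
t: 8.35
tool_pos: [0.4718, 0.2032, -0.0224]
orientation: [3.079, 0.62, -0.007]
force: [-12.5, -3.7, 25.1]
opening: 0.0006
```

Contact came with 25 N at a reported z of -0.0224, so true z = reported + about 0.022. The pointing height for 15 mm clearance is therefore a reported z of 0.083. Going back to the cap.

```bash
python3 -m pendant '[{"translation":[0,0,-25],"twist":[0,0,0],"grip":-1},{"translation":[0,0,-45],"twist":[0,0,0],"grip":-1},{"translation":[0,0,-45],"twist":[0,0,0],"grip":-1},{"translation":[0,0,-35],"twist":[0,0,0],"grip":-1},{"translation":[6,36,0],"twist":[0,0,0],"grip":-1},{"translation":[6,36,0],"twist":[0,0,0],"grip":-1},{"translation":[6,36,0],"twist":[0,0,0],"grip":-1},{"translation":[6,36,0],"twist":[0,0,0],"grip":-1},{"translation":[6,36,0],"twist":[0,0,0],"grip":-1},{"translation":[4,30,0],"twist":[0,0,0],"grip":-1}]'
python3 -c "from h import *; togo(.592,.0185,.083)"
```

```text
t: 9.35
tool_pos: [0.588, 0.0206, 0.1356]
orientation: [3.076, 0.633, -0.001]
force: [-0.4, -0.2, -1.2]
opening: 0.0006
9.35 [0.588  0.0206 0.1356] opening 0.0006411398222217191 F [-0.38 -0.16 -1.22]
togo tool mm [ 2.8  3.5 52.6] tilt fix (tool) [0.001 0.001 0.   ]
```

```bash
python3 -m pendant '[{"translation":[1,1,8],"twist":[0,0,0],"grip":-1},{"translation":[0,0,10],"twist":[0,0,0],"grip":-1},{"translation":[0,0,10],"twist":[0,0,0],"grip":-1},{"translation":[0,0,8],"twist":[0,0,0],"grip":-1},{"translation":[0,0,5],"twist":[0,0,0],"grip":-1},{"translation":[0,0,4],"twist":[0,0,0],"grip":-1},{"translation":[0,0,0],"twist":[0,0,0],"grip":-1},{"translation":[0,0,0],"twist":[0,0,0],"grip":-1},{"translation":[0,0,0],"twist":[0,0,0],"grip":-1},{"translation":[0,0,0],"twist":[0,0,0],"grip":-1}]'
python3 - <<'E'
from h import *
togo(.592,.0185,.083)
p,d=snap('side'); cv2.imwrite('pics/s4.png',cv2.resize(p[120:240,190:310],None,fx=5,fy=5,interpolation=2)[:,:,::-1])
w=cloud('side',d); m=(np.hypot(w[...,0]-.592,w[...,1]-.0185)<.04)&(w[...,2]>.095)&(w[...,2]<.125)
q=w[m]; print('tip',q.min(0).round(3),q.max(0).round(3))
E
```

```text
t: 10.35
tool_pos: [0.5883, 0.0209, 0.0859]
orientation: [3.077, 0.633, -0.003]
force: [0.1, 0.1, 0.2]
opening: 0.0006
10.35 [0.5883 0.0209 0.0859] opening 0.0006490097972248045 F [0.08 0.05 0.17]
togo tool mm [2.5 3.7 2.9] tilt fix (tool) [0.    0.002 0.   ]
tip [0.575 0.006 0.11 ] [0.592 0.038 0.125]
```

View pics/s4.png

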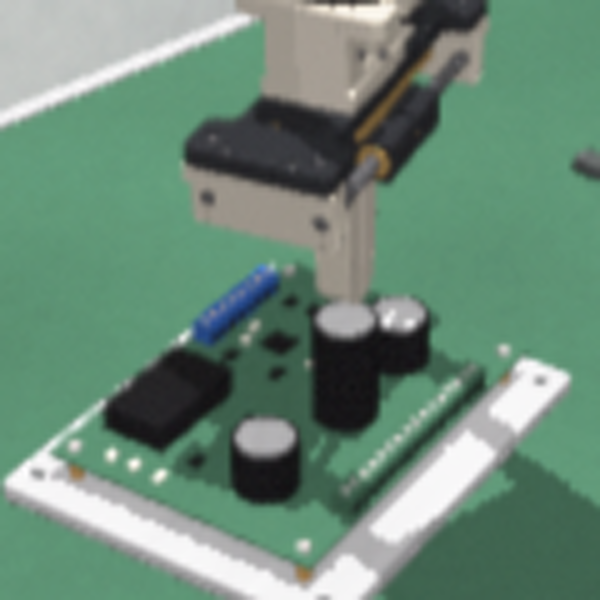

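The fingertips (345,295) are now just above the tall cap's top (346,320), with the true tip at about z = 0.108. I'll nudge a few millimetres and dwell two seconds.

```bash
python3 -m pendant '[{"translation":[2,2,2],"twist":[0,0,0],"grip":-1},{"translation":[0,0,0],"twist":[0,0,0],"grip":-1},{"translation":[0,0,0],"twist":[0,0,0],"grip":-1},{"translation":[0,0,0],"twist":[0,0,0],"grip":-1},{"translation":[0,0,0],"twist":[0,0,0],"grip":-1},{"translation":[0,0,0],"twist":[0,0,0],"grip":-1},{"translation":[0,0,0],"twist":[0,0,0],"grip":-1},{"translation":[0,0,0],"twist":[0,0,0],"grip":-1},{"translation":[0,0,0],"twist":[0,0,0],"grip":-1},{"translation":[0,0,0],"twist":[0,0,0],"grip":-1}]'
python3 -m pendant '[{"translation":[0,0,0],"twist":[0,0,0],"grip":-1},{"translation":[0,0,0],"twist":[0,0,0],"grip":-1},{"translation":[0,0,0],"twist":[0,0,0],"grip":-1},{"translation":[0,0,0],"twist":[0,0,0],"grip":-1},{"translation":[0,0,0],"twist":[0,0,0],"grip":-1},{"translation":[0,0,0],"twist":[0,0,0],"grip":-1},{"translation":[0,0,0],"twist":[0,0,0],"grip":-1},{"translation":[0,0,0],"twist":[0,0,0],"grip":-1},{"translation":[0,0,0],"twist":[0,0,0],"grip":-1},{"translation":[0,0,0],"twist":[0,0,0],"grip":-1}]'
python3 -c "from h import *; togo(.445,.3235,.12)"
```

```text
t: 11.4
tool_pos: [0.5918, 0.0194, 0.0845]
orientation: [3.076, 0.633, -0.001]
force: [0.1, -0.0, -0.6]
opening: 0.0005
t: 12.4
tool_pos: [0.5917, 0.0194, 0.0845]
orientation: [3.076, 0.633, -0.001]
force: [0.3, 0.0, 0.0]
opening: 0.0006
12.4 [0.5917 0.0194 0.0845] opening 0.0006085564860873181 F [0.29 0.   0.01]
togo tool mm [ -14.9 -337.3  -35.7] tilt fix (tool) [0.001 0.001 0.   ]
```

The dwell is done. Lifting and moving to the button at (0.445, 0.3235).

```bash
python3 -m pendant '[{"translation":[0,0,-22],"twist":[0,0,0],"grip":-1},{"translation":[0,0,-22],"twist":[0,0,0],"grip":-1},{"translation":[-2,-46,0],"twist":[0,0,0],"grip":-1},{"translation":[-2,-46,0],"twist":[0,0,0],"grip":-1},{"translation":[-2,-46,0],"twist":[0,0,0],"grip":-1},{"translation":[-2,-46,0],"twist":[0,0,0],"grip":-1},{"translation":[-2,-46,0],"twist":[0,0,0],"grip":-1},{"translation":[-2,-46,0],"twist":[0,0,0],"grip":-1},{"translation":[-2,-46,0],"twist":[0,0,0],"grip":-1},{"translation":[0,0,0],"twist":[0,0,0],"grip":-1}]'
python3 -c "from h import *; togo(.445,.3235,.046)"
```

```text
t: 13.4
tool_pos: [0.4483, 0.319, 0.1312]
orientation: [-3.078, -0.624, -0.005]
force: [0.4, -0.6, -0.6]
opening: 0.0003
13.4 [0.4483 0.319  0.1312] opening 0.0003116926702892398 F [ 0.42 -0.59 -0.56]
togo tool mm [-1.6 -5.4 85.2] tilt fix (tool) [-0.    -0.003  0.   ]
```

```bash
python3 -m pendant '[{"translation":[-2,-5,10],"twist":[0,0,0],"grip":-1},{"translation":[0,0,15],"twist":[0,0,0],"grip":-1},{"translation":[0,0,15],"twist":[0,0,0],"grip":-1},{"translation":[0,0,15],"twist":[0,0,0],"grip":-1},{"translation":[0,0,10],"twist":[0,0,0],"grip":-1},{"translation":[0,0,5],"twist":[0,0,0],"grip":-1},{"translation":[0,0,0],"twist":[0,0,0],"grip":-1},{"translation":[0,0,0],"twist":[0,0,0],"grip":-1},{"translation":[0,0,0],"twist":[0,0,0],"grip":-1},{"translation":[0,0,0],"twist":[0,0,0],"grip":-1}]'
python3 - <<'E'
from h import *
togo(.445,.3235,.046)
p,d=snap('side'); cv2.imwrite('pics/s5.png',cv2.resize(p[200:350,130:330],None,fx=4,fy=4,interpolation=2)[:,:,::-1])
E
```

```text
t: 14.4
tool_pos: [0.446, 0.3172, 0.0527]
orientation: [3.079, 0.614, -0.0]
force: [-1.2, -0.9, 0.3]
opening: 0.0003
14.4 [0.446  0.3172 0.0527] opening 0.0002772113951508575 F [-1.17 -0.92  0.3 ]
togo tool mm [ 1.5 -6.2  6.7] tilt fix (tool) [0.002 0.001 0.   ]
```

View pics/s5.png

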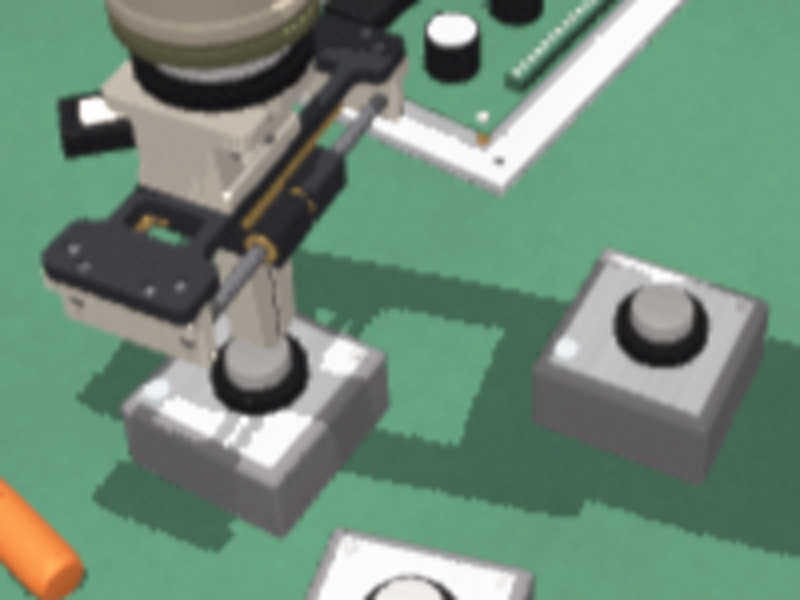

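The fingertips (262,343) are just above the upper edge of the chosen button (258,360). I'll shift 6 mm toward its centre and press.

```bash
python3 -m pendant '[{"translation":[1,-6,0],"twist":[0,0,0],"grip":-1},{"translation":[0,0,3],"twist":[0,0,0],"grip":-1},{"translation":[0,0,3],"twist":[0,0,0],"grip":-1},{"translation":[0,0,3],"twist":[0,0,0],"grip":-1},{"translation":[0,0,3],"twist":[0,0,0],"grip":-1},{"translation":[0,0,2],"twist":[0,0,0],"grip":-1},{"translation":[0,0,2],"twist":[0,0,0],"grip":-1},{"translation":[0,0,2],"twist":[0,0,0],"grip":-1},{"translation":[0,0,2],"twist":[0,0,0],"grip":-1},{"translation":[0,0,2],"twist":[0,0,0],"grip":-1}]'
python3 -c "from h import *; togo(.445,.3235,.04)"
```

```text
t: 15.45
tool_pos: [0.4458, 0.3251, 0.0394]
orientation: [3.079, 0.617, 0.004]
force: [-8.2, -5.7, 19.4]
opening: 0.0005
15.45 [0.4458 0.3251 0.0394] opening 0.00047032285123337026 F [-8.16 -5.66 19.41]
togo tool mm [-1.4  1.1 -0.6] tilt fix (tool) [ 0.002 -0.002 -0.   ]
```

The button is bottomed: true tip z is about 0.061 and the force is 19 N, well above the 5 N spring. Now releasing and moving clear.

```bash
python3 -m pendant '[{"translation":[0,0,1],"twist":[0,0,0],"grip":-1},{"translation":[0,0,-5],"twist":[0,0,0],"grip":-1},{"translation":[0,0,-10],"twist":[0,0,0],"grip":-1},{"translation":[0,0,-20],"twist":[0,0,0],"grip":-1},{"translation":[0,0,-30],"twist":[0,0,0],"grip":-1},{"translation":[0,0,-30],"twist":[0,0,0],"grip":-1},{"translation":[0,0,-20],"twist":[0,0,0],"grip":-1},{"translation":[0,0,0],"twist":[0,0,0],"grip":-1},{"translation":[0,0,0],"twist":[0,0,0],"grip":-1},{"translation":[0,0,0],"twist":[0,0,0],"grip":-1}]'
python3 - <<'E'
from h import *
togo(.445,.3235,.15)
p,d=snap('side'); cv2.imwrite('pics/s6.png',p[:,:,::-1])
w=cloud('side',d)
for nm,a in dict(tall=(.591,.02,.091),b=(.605,-.034,.059),a=(.573,.082,.061),but=(.443,.321,.068)).items():
    try: print(nm,*disc(w,*a))
    except Exception as e: print(nm,'hidden')
E
```

```text
t: 16.45
tool_pos: [0.4442, 0.3241, 0.158]
orientation: [3.079, 0.615, -0.001]
force: [0.8, 0.8, 0.8]
opening: 0.0006
16.45 [0.4442 0.3241 0.158 ] opening 0.0005816650942941169 F [0.84 0.84 0.8 ]
togo tool mm [0.6 0.8 8. ] tilt fix (tool) [0.002 0.001 0.   ]
tall 121 [0.59   0.0201 0.0902] 0.091 [591.7  19. ] 18.8
b 99 [ 0.6043 -0.0337  0.0599] 0.0611 [607.2 -34.5] 18.1
a 129 [0.5751 0.087  0.0601] 0.0607 [577.5  85.9] 18.3
but 228 [0.4428 0.3251 0.0667] 0.068 [442.1 323.6] 21.7
```

View pics/s6.png

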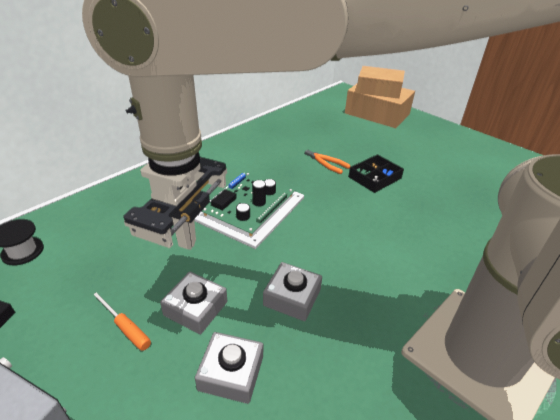

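The last view shows the arm clear, with the button up at (195,290). The caps, screwdriver and cutters are where they started. Handing in.

```bash
python3 -c "from plant import robot; print(robot.close_job())"
```

```text
the job is handed in; nothing more can be done
None
```

I pointed at the tall capacitor (the middle of the three) for two seconds. I then pressed the button on the station box farthest from the base (0.547 m), let it come back up, lifted clear and handed the job in at about 16.5 s. No verdict was reported.

- **Pointing:** the fingertips were about 16 mm above the cap's top and within about 1 mm of its centre. The force readings stayed at noise level, so I saw no sign of contact.
- **Button:** it went right down, with about 19 N against the 5 N spring. Afterwards its face measured 68 mm again.
- **Capacitors:** the side camera found all three within about 0.2 mm of their starting places.
- **Loose tools:** the screwdriver and cutters look unmoved in the last picture. The module was hidden behind the gripper in that view, so I did not check it, but the arm stayed well above it.
- **Disagreement found:** the reported tool height read about 22 mm too low compared with the camera. I confirmed this by touching bare table (25 N at a reported -22 mm) and corrected for it. My first hold over the tall cap, before the correction, was therefore about 37 mm above it; I repeated the pointing at the right height before pressing.

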